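Lock up the antenna rack

ROBOT

A 7-joint arm with a two-finger parallel gripper is mounted at the origin on the work surface. World frame = base frame: x ahead of the robot, y to its left, z up, the work surface at z = 0. Lengths are in m, angles in rad, forces in N, time in s.
With the tool pointing down it reaches from about 0.4 to 0.85 m from the base axis. Payload 10.4 kg.
Tool frame: the origin (TCP) lies at the very end of the fingers, on their centre line; the grasp point (between the pads) lies 19 mm behind it (manip.tcp_to_grasp is the z of the grasp point in the tool frame, in m); z points along the fingers, x is the direction in which the jaws open and shut, and the axes are right-handed (so a half turn about z gives the same grasp; the last joint's range is limited). The gripper opens to 85 mm and grips with 20 to 120 N. Pads are 22 mm wide; open, the fingers measure 114 mm over their backs; the gripper's body (76 mm by 85 mm) begins 54 mm behind the grasp point. The pads swing forward as they close: fully open they stand 13 mm farther back than shut.
Start: joints at [1.166, 0.332, -0.065, 1.46, 0.022, 1.35, -0.088], TCP at [0.233, -0.58, 0.231] pointing down, gripper open.
Joint ranges: [-2.6, 2.6], [-0.5, 2.12], [-1.47, 1.34], [0.16, 2.42], [-1.27, 4.41], [0.06, 2.06], [-2.6, 2.6]. Speed limits (rad/s): [2.22, 2.22, 2.79, 2.79, 3.14, 3.14, 3.14].

INTERFACE

Orientations are given as a unit quaternion [x, y, z, w].
In Python, from workcell import manip gives the robot as it stands.
- The arm moves only by the tool servo_tool, never from a script. Its argument "moves" is a list of rows, each an object with "travel": the shift along the tool's x, y, z in mm, a list of three; "dr": the turn, a rotation vector about the tool's x, y, z in degrees, a list of three. A call has 1 to 12 rows; each row shifts and turns the commanded pose from where the row before left it, along the tool's axes as they then stand; what a row does not reach is not made up. A row lasts 1/8 s, in which the tool goes at most 62.5 mm and 10.7 degrees, less where a joint would pass 70% of its speed; a pose out of reach is approached as far as the arm can. A call is refused whole if a number of a shift passes 62.5 or a number of a turn 10.7, either way. A call with a gripper value outside its range is refused whole. "claw" is the closure, from 0 (fully open) to 1 (shut), set as the call begins (left out, the last holds). The fingers move at their own pace and stop on an object; "squeeze" is the grip in N (left out, the last holds). Time passes only in rows, so rows that do not move let the fingers close. It gives the time, the measured TCP pose, the force and the opening at its end, in the units of the state.
- manip.get_obs(): the state, without advancing time (a new reading comes with each control period).
- manip.camera(name): name is "scene" or "top"; returns the picture (420x560x3 uint8, blue, green, red); there is no depth.
- manip.calibration(name): a dict with "intrinsics" (3x3 intrinsics, pixels), "view" (4x4, takes a point from world to camera coordinates). Camera axes: x right, y down, z forward; pixel columns grow to the right and rows downward; lengths in m; the calibration is good to about 2 mm. A picture is of the moment at which its call begins. calibration takes no time and is no camera call.
- manip.hand_in(): hands the job in, once; it reports no verdict.
The state is a dict: "clock": time; "joint_pos": joint angles; "joint_velocities": joint speeds; "tau": joint torques, N m; "position": TCP position; "ee_rot": TCP orientation; "ft_force": force on the tool from outside, world axes, zero at the start; "torque": the same for the moment, N m; "grip_width": opening from 0.0 (shut) to 1.0 (fully open).
Only numpy, scipy, OpenCV 4.12 (cv2) and the standard library are available. Lean on these libraries where they do the work, as an engineer would, in place of code of your own. Each camera call takes 0.05 s, during which the arm holds its last target. There are 200 camera calls.

TASK

Lock up the antenna rack: clear the loose silver knob off the gate's track and put it in the little wooden tray, push any antenna whip that sticks out fully home in its slot, and slide the gate shut across the whips until the spring catch clicks behind its nose. Leave everything else on the table where it is.

Things in the scene. Friction and masses are not known exactly. Their poses are not given: they have to be found in the camera images.
- rack: Fixed light-wood rack. Origin: table level, middle of its slotted block's front face; x into the block (away from the robot), y left, z up. Block: x 0 to 150, y -56 to 56, 45 mm high, three open-topped slots along x at y = -38, 0, 38 mm, 18 mm wide, floor at z = 16 mm, narrowing to 11 mm at x = 83 mm: the shoulder that stops the whips.
- track (a point): The gate's track: flat ledge of the rack in front of its block, rack x -50 to 0, y -290 to 110 mm, top at z = 16 mm; nothing stands behind it right of the block. This point: on its top at rack x = -22, y = -90 mm. The catch's steel housing stands in front of the ledge at rack x -86 to -50, y 59 to 85 mm, 34 mm high.
- gate (a joint): Sliding gate's travel in m along the rack's +y: 0 wide open (far right), starts at 0 to 0.025, catch snaps in at about 0.235, end stop 0.240. Stays where left; friction about 4 N, the catch adds up to about 7 N over the last 25 mm. Aluminium bar 147 mm long (y), rack x -34 to -10, z 17 to 42 mm; its middle is at rack y = travel - 0.2185 m.
- lug (a point): Centre of the top of the gate's upright lug at the gate's mid-length: 22 mm (rack x) by 12 mm (rack y), rack z 42 to 74 mm, at rack x = -22 mm. Pushing its right-hand face towards the rack's +y shuts the gate.
- catch (a joint): Spring catch, how far its steel tooth is pushed back in m: 0 at rest (sprung out), about 0.008 while the gate's nose passes. The ramped nose pushes it back by itself (2 to 5 N of spring); it snaps back to 0 into the notch behind the nose.
- catch_tip (a point): Front end of the catch's tooth, on its upper edge: 8 mm wide, at rack x = -26.5 mm, y = 72 mm, z = 35 mm at rest.
- whip_right: Telescoping whip lying loose in the right slot (rack y = -38 mm), 60 g. Origin on its axis at the near (butt) end, +x along the rod into the slot. Black barrel 16 mm across, 86 mm long, then a thin steel rod, 150 mm overall; axis at rack z = 24 mm. Home: origin at rack x = -3 mm, barrel against the shoulder; starts 15 to 55 mm further out, across the track. Slides easily.
- whip_middle: Telescoping whip lying loose in the middle slot (rack y = 0 mm), 60 g. Origin on its axis at the near (butt) end, +x along the rod into the slot. Black barrel 16 mm across, 86 mm long, then a thin steel rod, 178 mm overall; axis at rack z = 24 mm. Home: origin at rack x = -3 mm, barrel against the shoulder; starts 1 to 55 mm further out, across the track. Slides easily.
- whip_left: Telescoping whip lying loose in the left slot (rack y = 38 mm), 60 g. Origin on its axis at the near (butt) end, +x along the rod into the slot. Black barrel 16 mm across, 86 mm long, then a thin steel rod, 165 mm overall; axis at rack z = 24 mm. Home: origin at rack x = -3 mm, barrel against the shoulder; starts 15 to 55 mm further out, across the track. Slides easily.
- knob: Loose silver (aluminium) rotary knob, round, 30 mm across at its foot, 26 mm above that, 22 mm high, 30 g, standing on the track between the gate's leading end and the right whip. Origin: centre of its underside.
- tray: Fixed square dark-wood tray, 115 x 115 mm outside, 22 mm high, walls 4 mm, inner floor about 5 mm above the table. It stands left or right of the rack. Origin: centre of its underside.
- mug: Blue ceramic mug, 82 mm across, 92 mm high, handle at its +y; stands on the other side of the rack from the tray. Leave alone. Origin: centre of its underside.
- scanner: Grey plastic handheld scanner lying flat behind the track's right half, 125 (its x) x 62 x 30 mm, stub aerial at +x. Leave alone. Origin: centre of its underside.
- jar: Amber screw-top jar, 58 mm across, 70 mm high, behind the track's right end. Leave alone. Origin: centre of its underside.
- screwdriver: Screwdriver, 170 mm long, lying in front of the track's right half. Leave alone. Origin: middle of its length, on the table.

How it is judged:
By the outcome, as a careful person would: the job done as asked, in the order asked, and still so for the second after the job is handed in, with the robot touching nothing.
It also fails if it takes over 67 s, if anything falls off the work surface, if the arm or the gripper's body presses on something with over 40 N, if the wrist force passes 120 N, or if a joint passes its speed limit or range.

## Working session

There is one attempt and no reset: what is moved stays moved. The work goes in short steps, Python scripts to look and compute and a tool call to move; the robot and the scene stay as the last step left them, time stands still between calls to the robot, and variables do not carry over. Pictures are saved under pics/ and viewed, on a budget of 10 in all, crops included, one or two more only if the job needs it, and the job is handed in when it is done.

Besides the shell and the picture viewer there is one more tool, called after ">>>" by a JSON object that holds its "api" and its "payload". servo_tool: Moves the arm, as the interface text tells. Its arguments: {"type":"object","properties":{"moves":{"type":"array","items":{"type":"object","properties":{"travel":{"type":"array","items":{"type":"number"}},"dr":{"type":"array","items":{"type":"number"}}}}},"claw":{"type":"number"},"squeeze":{"type":"number"}},"required":["moves"]}

```bash
mkdir -p pics; ls; python3 - <<'E'
from workcell import manip
import cv2,numpy as np
np.set_printoptions(precision=4,suppress=True)
for n in("top","scene"):
    cv2.imwrite(f"pics/{n}1.png",manip.camera(n)); c=manip.calibration(n); print(n,c["intrinsics"],c["view"])
print(manip.get_obs(), manip.tcp_to_grasp)
E
```

```text
pics
top [[477.2506   0.     274.1417]
 [  0.     477.2506 205.0796]
 [  0.       0.       1.    ]] [[ 0.0277 -0.9988  0.04   -0.034 ]
 [-0.9838 -0.0343 -0.176   0.5895]
 [ 0.1771 -0.0345 -0.9836  1.001 ]
 [ 0.      0.      0.      1.    ]]
scene [[423.0824   0.     288.792 ]
 [  0.     423.0824 206.6592]
 [  0.       0.       1.    ]] [[-0.092   0.9957 -0.0127  0.0301]
 [ 0.7366  0.0594 -0.6737 -0.367 ]
 [-0.67   -0.0713 -0.7389  1.4727]
 [ 0.      0.      0.      1.    ]]
{'clock': 0.1, 'joint_pos': array([ 1.1664,  0.3328, -0.0647,  1.4608,  0.0216,  1.3499, -0.0885]), 'joint_velocities': array([ 0.001 ,  0.0002, -0.0017, -0.0057, -0.0011,  0.0009, -0.0001]), 'tau': array([  0.0014, -62.6743,   0.0492, -39.2429,   0.0163,   0.007 ,
        -0.    ]), 'position': array([ 0.2328, -0.5797,  0.2306]), 'ee_rot': array([ 0.8284, -0.5601, -0.0005, -0.0003]), 'ft_force': array([0.7756, 0.1018, 1.0655]), 'torque': array([ 0.0082, -0.0225, -0.007 ]), 'grip_width': 0.9996124603701387} -0.0187
```

View pics/top1.png

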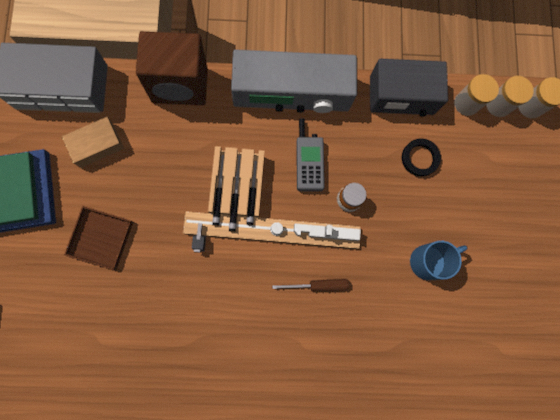

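View pics/scene1.png

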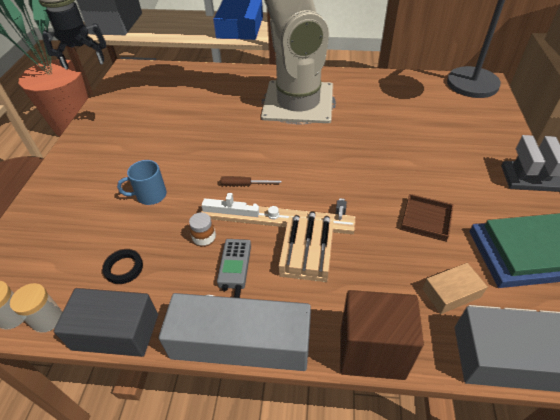

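Top view: the block spans about (210–265, 148–220) and the track runs from (185,220) to (362,240). The knob is at about (277,229), the lug at about (329,231), the tray at about (100,238) to the left, and the mug to the right. I'll zoom in for precise pixels.

```bash
python3 - <<'E'
import cv2
a=cv2.imread("pics/top1.png")[140:260,175:375]; cv2.imwrite("pics/topc.png",cv2.resize(a,None,fx=4,fy=4,interpolation=cv2.INTER_CUBIC))
a=cv2.imread("pics/scene1.png")[165:290,190:370]; cv2.imwrite("pics/scenec.png",cv2.resize(a,None,fx=4,fy=4,interpolation=cv2.INTER_CUBIC))
E
```

```text
(no output)
```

View pics/topc.png

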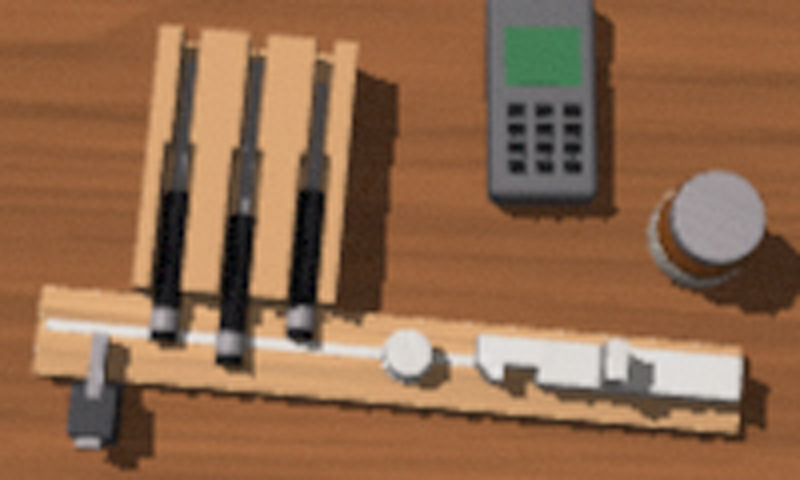

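View pics/scenec.png

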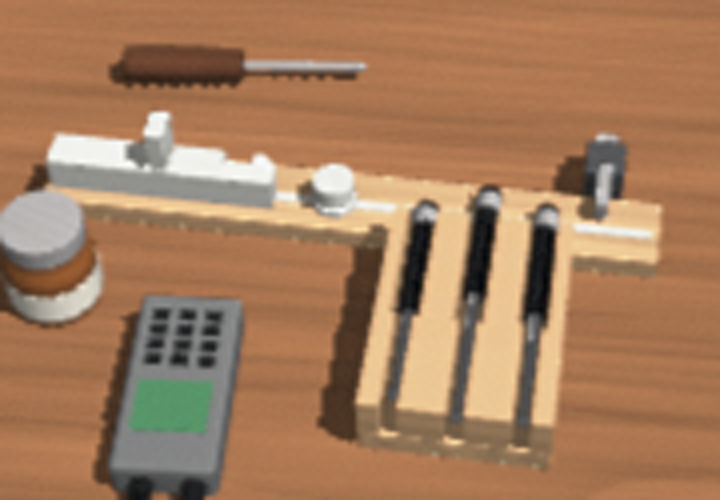

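The crops show all three whips sticking out, with butts near crop pixels (163,338), (230,362) and (299,338). The knob top is at (408,352) and the lug top at about (615,358). Next I fit the rack pose.

```bash
cat > h.py <<'E'
import numpy as np, json
from workcell import manip
from scipy.optimize import least_squares
from scipy.spatial.transform import Rotation as R
np.set_printoptions(precision=4,suppress=True)
C={n:manip.calibration(n) for n in("top","scene")}
def proj(n,P):
    c=C[n]; P=np.atleast_2d(P); q=P@c["view"][:3,:3].T+c["view"][:3,3]; q=q@c["intrinsics"].T; return q[:,:2]/q[:,2:]
def ray(n,px,z):
    c=C[n]; V=c["view"]; d=V[:3,:3].T@np.linalg.solve(c["intrinsics"],[px[0],px[1],1]); o=-V[:3,:3].T@V[:3,3]
    return o+d*(z-o[2])/d[2]
def crop(p,off,f=4): return (np.array(p,float)+.5)/f-.5+off
def rw(p,P): # rack mm -> world m
    x,y,t=p; P=np.atleast_2d(P)/1000.; c,s=np.cos(t),np.sin(t)
    return np.c_[x+c*P[:,0]-s*P[:,1], y+s*P[:,0]+c*P[:,1], P[:,2]]
def wr(p,W):
    d=np.array(W)[:2]-p[:2]; c,s=np.cos(p[2]),np.sin(p[2]); return 1000*np.array([c*d[0]+s*d[1],-s*d[0]+c*d[1]])
try: rack=np.array(json.load(open("rack.json")))
except Exception: rack=None
E
python3 - <<'E'
from h import *
T=[((150,56,45),(160,25)),((150,-56,45),(358,42)),((0,-56,45),(338,305)),((0,56,45),(134,287)),((-50,110,16),(35,374)),((0,110,16),(42,286)),((-50,-290,16),(740,435))]
S=[((150,-56,45),(358,405)),((150,56,45),(552,425)),((-50,110,16),(662,204))]
def f(p,full=False):
    return np.r_[(proj("top",rw(p,[a for a,_ in T]))-crop([b for _,b in T],(175,140))).ravel(),.5*(proj("scene",rw(p,[a for a,_ in S]))-crop([b for _,b in S],(190,165))).ravel()]
r=least_squares(f,[.5,0,0],loss="soft_l1"); p=r.x; print(p,np.degrees(p[2])); print(f(p).reshape(-1,2))
json.dump(list(p),open("rack.json","w"))
t=lambda c,z:ray("top",crop(c,(175,140)),z); s=lambda c,z:ray("scene",crop(c,(190,165)),z)
print("knob",wr(p,t((408,352),.038)),wr(p,s((335,180),.038)))
print("lug",wr(p,t((616,357),.074)),wr(p,s((158,118),.074)))
for n,c,d in(("R",(299,337),(427,205)),("M",(230,362),(488,190)),("L",(162,338),(547,210))): print(n,wr(p,t(c,.024)),wr(p,s(d,.03)))
print("gate end", wr(p,t((478,345),.042)))
tc=[ray("top",c,.022) for c in((84,207),(133,218),(120,270),(67,253))]; print("tray",np.mean(tc,0),tc, wr(p,np.mean(tc,0)))
print("mug",ray("top",(440,262),.092)," screwdr",ray("top",(312,286),.01), "jar",ray("top",crop((717,218),(175,140)),.07))
print("track pt",rw(p,[(-22,-90,16)]))
E
```

```text
[ 0.5701  0.074  -0.0517] -2.9649558537824467
[[ 0.2311  0.1778]
 [ 0.0279  0.2846]
 [-0.6007 -0.4071]
 [-0.1666 -0.2   ]
 [-0.5195  0.0009]
 [ 0.2364  0.1192]
 [-0.1988 -0.4838]
 [-0.9253 -0.597 ]
 [-0.4754 -0.2939]
 [-0.8693 -0.4986]]
knob [-22.6987 -98.3424] [-20.4162 -94.2159]
lug [ -20.7351 -209.0509] [ -25.8896 -207.2249]
R [-17.544  -37.0166] [-14.11   -34.1077]
M [-34.8975   0.2043] [-31.9224   2.9479]
L [-24.6229  39.379 ] [-20.0052  41.7904]
gate end [ -16.0477 -136.6185]
tray [0.5112 0.3649 0.022 ] [array([0.5767, 0.4086, 0.022 ]), array([0.5555, 0.2983, 0.022 ]), array([0.4395, 0.3173, 0.022 ]), array([0.4731, 0.4354, 0.022 ])] [-73.8277 287.4683]
mug [ 0.4735 -0.3677  0.092 ]  screwdr [ 0.417 -0.107  0.01 ] jar [ 0.6178 -0.1895  0.07  ]
track pt [[ 0.5434 -0.0147  0.016 ]]
```

```bash
cat >> h.py <<'E'
def plan(rp,yaw_deg,n):
    """print n equal rows from current pose to rack point rp(mm), tool-x yaw relative to rack"""
    o=manip.get_obs(); p0=o["position"]; R0=R.from_quat(o["ee_rot"]); p1=rw(rack,[rp])[0]
    a=rack[2]+np.radians(yaw_deg); R1=R.from_matrix(np.c_[[np.cos(a),np.sin(a),0],[np.sin(a),-np.cos(a),0],[0,0,-1]])
    rv=(R0.inv()*R1).as_rotvec()/n
    for i in range(n): print((R0*R.from_rotvec(rv*i)).inv().apply((p1-p0)/n)*1000, np.degrees(rv))
def here():
    o=manip.get_obs(); print(round(o["clock"],2),"rack mm",wr(rack,o["position"]),"z",o["position"][2]*1000,"F",o["ft_force"],"w",o["grip_width"])
E
python3 -c "
from h import *
plan((-22,-97,120),0,12)"
```

```text
[-33.498  -41.3235   9.2593] [-0.0034  0.0055 -5.4297]
[-29.4384 -44.3084   9.2538] [-0.0034  0.0055 -5.4297]
[-25.1145 -46.8958   9.2485] [-0.0034  0.0055 -5.4297]
[-20.5652 -49.0624   9.2435] [-0.0034  0.0055 -5.4297]
[-15.8313 -50.7888   9.2388] [-0.0034  0.0055 -5.4297]
[-10.9553 -52.0595   9.2345] [-0.0034  0.0055 -5.4297]
[ -5.9809 -52.8631   9.2306] [-0.0034  0.0055 -5.4297]
[ -0.9528 -53.1925   9.2272] [-0.0034  0.0055 -5.4297]
[  4.0839 -53.0445   9.2242] [-0.0034  0.0055 -5.4297]
[  9.084  -52.4207   9.2217] [-0.0034  0.0055 -5.4297]
[ 14.0026 -51.3265   9.2198] [-0.0034  0.0055 -5.4297]
[ 18.7957 -49.7718   9.2184] [-0.0034  0.0055 -5.4297]
```

>>> {"api": "servo_tool", "payload": {"moves": [{"travel": [-33.5,-41.3,5],"dr": [0,0,-5.4]},{"travel": [-29.4,-44.3,5],"dr": [0,0,-5.4]},{"travel": [-25,-47,5],"dr": [0,0,-5.4]},{"travel": [-20.5,-49,5],"dr": [0,0,-5.4]},{"travel": [-16,-51,5],"dr": [0,0,-5.4]},{"travel": [-11,-52,5],"dr": [0,0,-5.4]},{"travel": [-6,-53,10],"dr": [0,0,-5.4]},{"travel": [-1,-53,10],"dr": [0,0,-5.4]},{"travel": [4,-53,15],"dr": [0,0,-5.4]},{"travel": [9,-52.4,15],"dr": [0,0,-5.4]},{"travel": [14,-51.3,15],"dr": [0,0,-5.4]},{"travel": [19,-50,15],"dr": [0,0,-5.4]}], "claw": 0.3}}

```text
clock: 1.6
position: [0.5455, -0.0215, 0.1207]
ee_rot: [1.0, -0.028, 0.0, 0.0]
ft_force: [0.9, -0.9, 0.0]
grip_width: 0.696
```

```bash
python3 -c "
from h import *
import cv2
here(); plan((-22,-97,19),0,3); print(proj('top',rw(rack,[(-22,-97,38)])))
a=manip.camera('top')[140:260,175:375]; b=manip.camera('scene')[135:260,210:370]
cv2.imwrite('pics/a.png',np.vstack([cv2.resize(x,(560,300),interpolation=cv2.INTER_CUBIC) for x in(a,b)]))"
```

```text
1.6 rack mm [-19.6287 -96.6655] z 120.71354590880796 F [ 0.903  -0.8651  0.0129] w 0.6958873410317726
[-0.7911  0.1066 33.9045] [ 0.0044 -0.0006 -0.0718]
[-0.7909  0.1082 33.9045] [ 0.0044 -0.0006 -0.0718]
[-0.7907  0.1099 33.9045] [ 0.0044 -0.0006 -0.0718]
[[276.0481 227.2633]]
```

View pics/a.png

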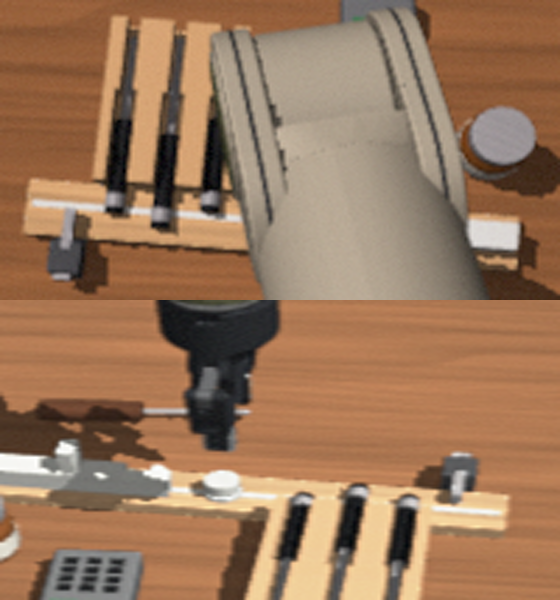

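The scene view shows the gripper above and in line with the knob, and the path down is clear. Descending.

>>> {"api": "servo_tool", "payload": {"moves": [{"travel": [-1,1,40],"dr": [0,0,0]},{"travel": [-1,0,40],"dr": [0,0,0]},{"travel": [0,0,21],"dr": [0,0,0]},{"travel": [0,0,0],"dr": [0,0,0]}]}}

```text
clock: 2.2
position: [0.5414, -0.0239, 0.0188]
ee_rot: [1.0, -0.029, -0.002, -0.0]
ft_force: [-0.9, 0.0, 0.2]
grip_width: 0.702
```

>>> {"api": "servo_tool", "payload": {"moves": [{"travel": [0,0,0]},{"travel": [0,0,0]},{"travel": [0,0,0]},{"travel": [0,0,0]},{"travel": [0,0,0]},{"travel": [0,0,0]}], "claw": 1, "squeeze": 25}}

```text
$.moves[0]: bad value
```

>>> {"api": "servo_tool", "payload": {"moves": [{"travel": [0,0,0],"dr": [0,0,0]},{"travel": [0,0,0],"dr": [0,0,0]},{"travel": [0,0,0],"dr": [0,0,0]},{"travel": [0,0,0],"dr": [0,0,0]},{"travel": [0,0,0],"dr": [0,0,0]},{"travel": [0,0,0],"dr": [0,0,0]}], "claw": 1, "squeeze": 25}}

```text
clock: 2.95
position: [0.5437, -0.0238, 0.0216]
ee_rot: [1.0, -0.029, 0.001, 0.0]
ft_force: [-0.8, 0.3, 6.5]
grip_width: 0.305
```

Width is 26 mm, so the knob is held. Lifting.

>>> {"api": "servo_tool", "payload": {"moves": [{"travel": [0,0,-10],"dr": [0,0,0]},{"travel": [0,0,-30],"dr": [0,0,0]},{"travel": [0,0,-40],"dr": [0,0,0]},{"travel": [0,0,-20],"dr": [0,0,0]}]}}

```text
clock: 3.45
position: [0.5438, -0.0235, 0.1232]
ee_rot: [1.0, -0.029, 0.002, 0.0]
ft_force: [0.7, -0.7, -0.5]
grip_width: 0.287
```

```bash
python3 -c "
from h import *
import cv2
here(); t=wr(rack,(0.511,0.365)); plan((t[0],t[1],110),0,10)
cv2.imwrite('pics/b.png',cv2.resize(manip.camera('scene')[85:260,190:390],(686,600),interpolation=cv2.INTER_CUBIC))"
```

```text
3.45 rack mm [-21.2239 -98.7561] z 123.15887243518475 F [ 0.6535 -0.7135 -0.4791] w 0.28698034309588066
[ -5.5212 -38.5982   1.2905] [ 0.0013 -0.0174 -0.0349]
[ -5.4973 -38.6015   1.2931] [ 0.0013 -0.0174 -0.0349]
[ -5.4733 -38.6048   1.2956] [ 0.0013 -0.0174 -0.0349]
[ -5.4494 -38.6081   1.2982] [ 0.0013 -0.0174 -0.0349]
[ -5.4255 -38.6114   1.3007] [ 0.0013 -0.0174 -0.0349]
[ -5.4015 -38.6147   1.3033] [ 0.0013 -0.0174 -0.0349]
[ -5.3776 -38.6179   1.3058] [ 0.0013 -0.0174 -0.0349]
[ -5.3537 -38.6212   1.3083] [ 0.0013 -0.0174 -0.0349]
[ -5.3297 -38.6244   1.3109] [ 0.0013 -0.0174 -0.0349]
[ -5.3058 -38.6276   1.3134] [ 0.0013 -0.0174 -0.0349]
```

View pics/b.png

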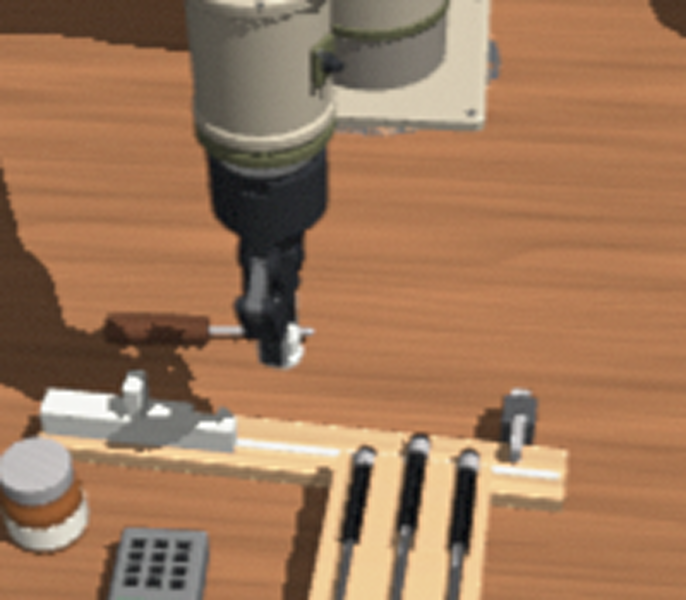

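The knob is held at about (290,345) and has left the track. Carrying it to the tray.

>>> {"api": "servo_tool", "payload": {"moves": [{"travel": [-2,-15,0],"dr": [0,0,0]},{"travel": [-5,-30,0],"dr": [0,0,0]},{"travel": [-5,-38,0],"dr": [0,0,0]},{"travel": [-5,-40,0],"dr": [0,0,0]},{"travel": [-5,-40,0],"dr": [0,0,0]},{"travel": [-5,-40,0],"dr": [0,0,0]},{"travel": [-5,-40,0],"dr": [0,0,0]},{"travel": [-5,-40,0],"dr": [0,0,0]},{"travel": [-5,-38,0],"dr": [0,0,0]},{"travel": [-5,-30,0],"dr": [0,0,0]},{"travel": [-5,-20,0],"dr": [0,0,0]},{"travel": [-2,-15,0],"dr": [0,0,0]}]}}

```text
clock: 5.0
position: [0.5104, 0.3658, 0.1196]
ee_rot: [1.0, -0.029, -0.0, 0.0]
ft_force: [0.0, -0.1, 0.4]
grip_width: 0.287
```

>>> {"api": "servo_tool", "payload": {"moves": [{"travel": [0,0,20],"dr": [0,0,0]},{"travel": [0,0,30],"dr": [0,0,0]},{"travel": [0,0,30],"dr": [0,0,0]},{"travel": [0,0,10],"dr": [0,0,0]},{"travel": [0,0,0],"dr": [0,0,0]}]}}

```text
clock: 5.62
position: [0.5113, 0.3638, 0.0296]
ee_rot: [1.0, -0.029, -0.0, 0.001]
ft_force: [-0.5, -0.1, -0.8]
grip_width: 0.288
```

```bash
python3 -c "
from h import *
import cv2
here()
cv2.imwrite('pics/c.png',cv2.resize(manip.camera('scene')[120:260,350:500],(642,600),interpolation=cv2.INTER_CUBIC))"
```

```text
5.62 rack mm [-73.653  286.4043] z 29.56950424565552 F [-0.5359 -0.134  -0.7643] w 0.2881325129485621
```

View pics/c.png

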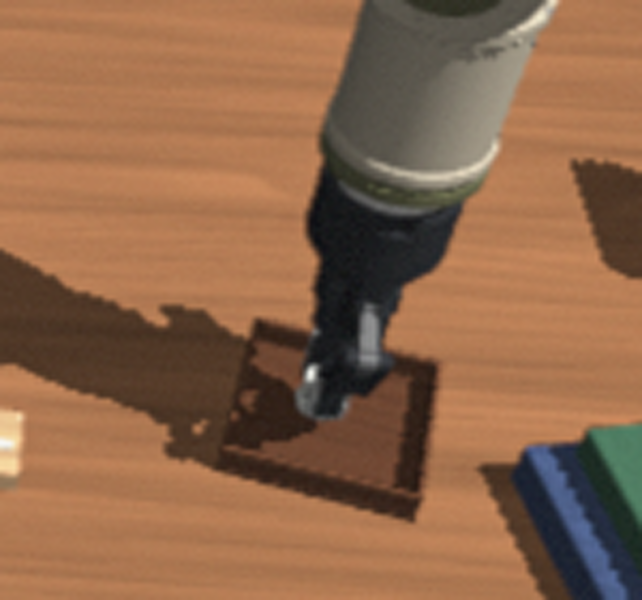

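The knob hangs over the tray interior at about (320,390), well inside the walls. Lowering and releasing.

>>> {"api": "servo_tool", "payload": {"moves": [{"travel": [0,0,8],"dr": [0,0,0]},{"travel": [0,0,5],"dr": [0,0,0]},{"travel": [0,0,3],"dr": [0,0,0]},{"travel": [0,0,0],"dr": [0,0,0]}]}}

```text
clock: 6.18
position: [0.5112, 0.3648, 0.0141]
ee_rot: [1.0, -0.029, -0.0, 0.0]
ft_force: [0.2, -0.4, 0.4]
grip_width: 0.286
```

>>> {"api": "servo_tool", "payload": {"moves": [{"travel": [0,0,0],"dr": [0,0,0]},{"travel": [0,0,0],"dr": [0,0,0]},{"travel": [0,0,0],"dr": [0,0,0]},{"travel": [0,0,-10],"dr": [0,0,0]},{"travel": [0,0,-40],"dr": [0,0,0]},{"travel": [0,0,-50],"dr": [0,0,0]}], "claw": 0.5}}

```text
clock: 6.92
position: [0.5109, 0.3645, 0.1153]
ee_rot: [1.0, -0.029, -0.001, 0.0]
ft_force: [0.4, 0.5, 0.5]
grip_width: 0.499
```

```bash
python3 -c "
from h import *
here(); plan((-55,38,110),0,6);plan((-70,0,110),0,6)"
```

```text
6.92 rack mm [-74.1448 287.0033] z 115.34063634070692 F [0.3768 0.4893 0.4751] w 0.49944315467748135
[ 3.4442 41.4797  0.918 ] [ 0.0074  0.0118 -0.0581]
[ 3.4019 41.4833  0.9134] [ 0.0074  0.0118 -0.0581]
[ 3.3597 41.4868  0.9088] [ 0.0074  0.0118 -0.0581]
[ 3.3175 41.4903  0.9041] [ 0.0074  0.0118 -0.0581]
[ 3.2753 41.4938  0.8995] [ 0.0074  0.0118 -0.0581]
[ 3.233  41.4972  0.8948] [ 0.0074  0.0118 -0.0581]
[ 0.9827 47.8281  0.926 ] [ 0.0074  0.0118 -0.0581]
[ 0.9341 47.8292  0.92  ] [ 0.0074  0.0118 -0.0581]
[ 0.8854 47.8302  0.9141] [ 0.0074  0.0118 -0.0581]
[ 0.8368 47.8312  0.9081] [ 0.0074  0.0118 -0.0581]
[ 0.7881 47.8322  0.9021] [ 0.0074  0.0118 -0.0581]
[ 0.7394 47.833   0.8961] [ 0.0074  0.0118 -0.0581]
```

>>> {"api": "servo_tool", "payload": {"moves": [{"travel": [3,30,0],"dr": [0,0,0]},{"travel": [3,45,0],"dr": [0,0,0]},{"travel": [3,50,0],"dr": [0,0,0]},{"travel": [3,50,0],"dr": [0,0,0]},{"travel": [3,45,0],"dr": [0,0,0]},{"travel": [2,29,0],"dr": [0,0,0]},{"travel": [0,0,30],"dr": [0,0,0]},{"travel": [0,0,40],"dr": [0,0,0]},{"travel": [0,0,24],"dr": [0,0,0]},{"travel": [0,0,0],"dr": [0,0,0]}], "claw": 1}}

```text
clock: 8.18
position: [0.5129, 0.1151, 0.0195]
ee_rot: [1.0, -0.029, -0.001, 0.0]
ft_force: [-0.6, -0.4, 0.6]
grip_width: -0.002
```

```bash
python3 -c "
from h import *
here()"
```

```text
8.18 rack mm [-59.2203  38.1315] z 19.548711163559673 F [-0.5581 -0.3855  0.5581] w -0.002317857143893911
```

>>> {"api": "servo_tool", "payload": {"moves": [{"travel": [8,0,0],"dr": [0,0,0]},{"travel": [8,0,0],"dr": [0,0,0]},{"travel": [8,0,0],"dr": [0,0,0]},{"travel": [8,0,0],"dr": [0,0,0]},{"travel": [3,0,0],"dr": [0,0,0]},{"travel": [2,0,0],"dr": [0,0,0]},{"travel": [0,0,0],"dr": [0,0,0]}]}}

```text
clock: 9.05
position: [0.5514, 0.1133, 0.0208]
ee_rot: [1.0, -0.029, 0.0, -0.0]
ft_force: [-2.0, 0.7, 3.4]
grip_width: -0.002
```

>>> {"api": "servo_tool", "payload": {"moves": [{"travel": [2,0,0],"dr": [0,0,0]},{"travel": [2,0,0],"dr": [0,0,0]},{"travel": [0,0,0],"dr": [0,0,0]}]}}

```text
clock: 9.43
position: [0.5552, 0.1129, 0.0205]
ee_rot: [1.0, -0.029, 0.0, -0.0]
ft_force: [-2.6, -0.3, 3.5]
grip_width: -0.002
```

```bash
python3 -c "
from h import *
here()"
```

```text
9.43 rack mm [-16.8965  38.0756] z 20.519225818962386 F [-2.5858 -0.3246  3.4548] w -0.002285485661097445
```

>>> {"api": "servo_tool", "payload": {"moves": [{"travel": [0,0,-2],"dr": [0,0,0]},{"travel": [2,0,0],"dr": [0,0,0]},{"travel": [2,0,0],"dr": [0,0,0]},{"travel": [0,0,0],"dr": [0,0,0]}]}}

```text
clock: 9.93
position: [0.5577, 0.1126, 0.022]
ee_rot: [1.0, -0.029, -0.001, 0.0]
ft_force: [-6.4, -0.9, 5.2]
grip_width: 0.0
```

>>> {"api": "servo_tool", "payload": {"moves": [{"travel": [2,0,0],"dr": [0,0,0]},{"travel": [0,0,0],"dr": [0,0,0]}]}}

```text
clock: 10.18
position: [0.5582, 0.1127, 0.0217]
ee_rot: [1.0, -0.029, -0.003, 0.001]
ft_force: [-14.3, 0.4, 9.5]
grip_width: -0.0
```

>>> {"api": "servo_tool", "payload": {"moves": [{"travel": [-24,0,-1],"dr": [0,0,0]},{"travel": [-24,0,0],"dr": [0,0,0]},{"travel": [-2,19,0],"dr": [0,0,0]},{"travel": [0,19,0],"dr": [0,0,0]},{"travel": [0,0,0],"dr": [0,0,0]}]}}

```text
clock: 10.8
position: [0.509, 0.0759, 0.0233]
ee_rot: [1.0, -0.03, 0.0, 0.0]
ft_force: [0.0, 0.4, -0.3]
grip_width: 0.002
```

```bash
python3 -c "
from h import *
here()
import cv2
a=manip.camera('scene')[165:255,260:370]
cv2.imwrite('pics/d.png',cv2.resize(a,(733,600),interpolation=cv2.INTER_CUBIC))"
```

```text
10.8 rack mm [-61.0954  -1.2593] z 23.25793783246611 F [ 0.0287  0.3742 -0.33  ] w 0.0016528538669388707
```

View pics/d.png

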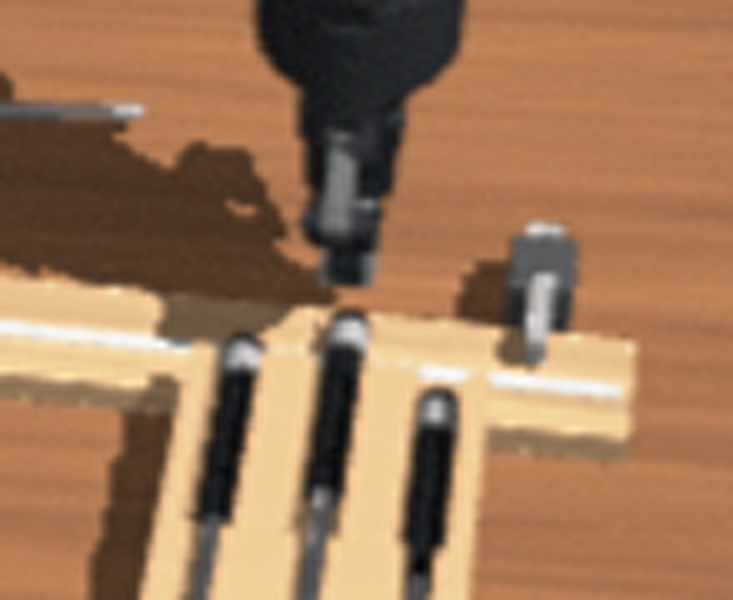

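```bash
python3 -c "
from h import *
for x in(-10,-6,-3,0): print(x,(proj('scene',rw(rack,[(x,38,32)]))-[259.5,164.5])*6.665)
print('orig L',[wr(rack,ray('scene',np.array([437,y])/6.665+[259.5,164.5],.03)) for y in (388,395,402)], 'M',[wr(rack,ray('scene',np.array([350,y])/6.665+[259.5,164.5],.03)) for y in (310,316)])
"
```

```text
-10 [[433.7386 366.1209]]
-6 [[432.8138 374.1163]]
-3 [[432.1171 380.1392]]
0 [[431.4178 386.1848]]
orig L [array([-1.0872, 40.1043]), array([ 2.3372, 40.4002]), array([ 5.7467, 40.6948])] M [array([-35.8581,   3.5248]), array([-32.7807,   3.855 ])]
```

The left butt now reads about -3 to 0 mm in rack x, so it is home. The middle whip is next and should stop with the TCP near rack x = -14.

>>> {"api": "servo_tool", "payload": {"moves": [{"travel": [8,-1,1],"dr": [0,0,0]},{"travel": [8,0,0],"dr": [0,0,0]},{"travel": [8,0,0],"dr": [0,0,0]},{"travel": [8,0,0],"dr": [0,0,0]},{"travel": [6,0,0],"dr": [0,0,0]},{"travel": [4,0,0],"dr": [0,0,0]},{"travel": [2,0,0],"dr": [0,0,0]},{"travel": [2,0,0],"dr": [0,0,0]},{"travel": [0,0,0],"dr": [0,0,0]}]}}

```text
clock: 11.98
position: [0.5548, 0.0757, 0.0223]
ee_rot: [1.0, -0.029, 0.0, 0.0]
ft_force: [0.2, -0.1, -0.3]
grip_width: 0.0
```

>>> {"api": "servo_tool", "payload": {"moves": [{"travel": [2,0,0],"dr": [0,0,0]},{"travel": [1,0,0],"dr": [0,0,0]},{"travel": [0,0,0],"dr": [0,0,0]}]}}

```text
clock: 12.35
position: [0.5559, 0.0758, 0.0219]
ee_rot: [1.0, -0.029, -0.002, 0.0]
ft_force: [-8.3, -0.5, 5.4]
grip_width: -0.001
```

```bash
python3 -c "
from h import *
here()"
```

```text
12.35 rack mm [-14.2705   1.0547] z 21.88305679459218 F [-8.2895 -0.4952  5.4381] w -0.0014468814806302699
```

>>> {"api": "servo_tool", "payload": {"moves": [{"travel": [1,0,0],"dr": [0,0,0]},{"travel": [0,0,0],"dr": [0,0,0]},{"travel": [-20,0,0],"dr": [0,0,0]},{"travel": [-15,5,0],"dr": [0,0,0]},{"travel": [0,20,0],"dr": [0,0,0]},{"travel": [0,14,0],"dr": [0,0,0]},{"travel": [0,0,0],"dr": [0,0,0]}]}}

```text
clock: 13.22
position: [0.5218, 0.0374, 0.0223]
ee_rot: [1.0, -0.03, 0.0, 0.0]
ft_force: [0.6, -0.0, -0.2]
grip_width: -0.002
```

```bash
python3 -c "
from h import *
here()"
```

```text
13.22 rack mm [-46.3592 -39.072 ] z 22.331495695649508 F [ 0.6265 -0.0032 -0.2325] w -0.0021802944914419012
```

>>> {"api": "servo_tool", "payload": {"moves": [{"travel": [8,-1,0],"dr": [0,0,0]},{"travel": [8,0,0],"dr": [0,0,0]},{"travel": [7,0,0],"dr": [0,0,0]},{"travel": [4,0,0],"dr": [0,0,0]},{"travel": [3,0,0],"dr": [0,0,0]},{"travel": [2,0,0],"dr": [0,0,0]},{"travel": [1,0,0],"dr": [0,0,0]},{"travel": [0,0,0],"dr": [0,0,0]}]}}

```text
clock: 14.22
position: [0.5536, 0.0379, 0.0221]
ee_rot: [1.0, -0.029, -0.001, 0.0]
ft_force: [-5.0, 0.4, 4.0]
grip_width: 0.002
```

```bash
python3 -c "
from h import *
here()"
```

```text
14.22 rack mm [-14.5364 -36.9523] z 22.12731089131085 F [-5.0432  0.3901  3.9675] w 0.001821431549317458
```

>>> {"api": "servo_tool", "payload": {"moves": [{"travel": [1.5,0,0],"dr": [0,0,0]},{"travel": [0,0,0],"dr": [0,0,0]}]}}

```text
clock: 14.48
position: [0.554, 0.0379, 0.0219]
ee_rot: [1.0, -0.029, -0.002, 0.0]
ft_force: [-9.5, 0.9, 7.2]
grip_width: 0.002
```

>>> {"api": "servo_tool", "payload": {"moves": [{"travel": [-10,0,0],"dr": [0,0,0]},{"travel": [0,0,-40],"dr": [0,0,0]},{"travel": [0,0,-45],"dr": [0,0,0]},{"travel": [0,30,-10],"dr": [0,0,0]},{"travel": [0,45,0],"dr": [0,0,0]},{"travel": [0,45,0],"dr": [0,0,0]},{"travel": [0,45,0],"dr": [0,0,0]},{"travel": [0,36,0],"dr": [0,0,0]},{"travel": [0,0,0],"dr": [0,0,0]}]}}

```text
clock: 15.6
position: [0.5335, -0.1661, 0.1171]
ee_rot: [0.999, -0.032, 0.0, 0.001]
ft_force: [0.6, 0.3, -0.1]
grip_width: 0.002
```

```bash
python3 -c "
from h import *
here()
plan((-22,-240,54),0,2)
import cv2
b=manip.camera('scene')[165:255,185:350]
cv2.imwrite('pics/e.png',cv2.resize(b,(800,436),interpolation=cv2.INTER_CUBIC))"
```

```text
15.6 rack mm [ -24.0548 -241.6998] z 117.12083354160453 F [ 0.5722  0.3493 -0.1089] w 0.0015138712155118232
[ 1.009  -0.9075 31.5594] [ 0.0415 -0.0074 -0.3343]
[ 1.0183 -0.8787 31.5599] [ 0.0415 -0.0074 -0.3343]
```

View pics/e.png

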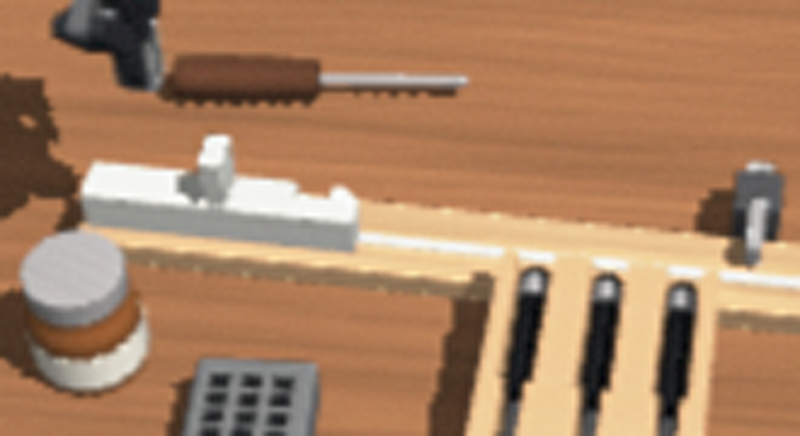

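All three whip butts are level at the block's front, at about (533,275), (606,283) and (681,291). The gate lug is at (216,165) and the track is clear. Next I descend to the right of the lug.

>>> {"api": "servo_tool", "payload": {"moves": [{"travel": [1,0,30],"dr": [0,0,-0.7]},{"travel": [1,-1,32],"dr": [0,0,0]},{"travel": [0,-5,0],"dr": [0,0,0]},{"travel": [0,-8,0],"dr": [0,0,0]},{"travel": [0,-8,0],"dr": [0,0,0]},{"travel": [0,0,0],"dr": [0,0,0]}]}}

```text
clock: 16.4
position: [0.538, -0.1396, 0.0564]
ee_rot: [1.0, -0.022, 0.001, 0.0]
ft_force: [0.0, -1.3, -0.0]
grip_width: -0.001
```

```bash
python3 -c "
from h import *
here()"
```

```text
16.4 rack mm [ -20.9572 -214.9612] z 56.35269888719729 F [ 0.028  -1.2807 -0.0408] w -0.0009712628837519605
```

>>> {"api": "servo_tool", "payload": {"moves": [{"travel": [0,-6,0],"dr": [0,0,0]},{"travel": [0,-12,0],"dr": [0,0,0]},{"travel": [0,-18,0],"dr": [0,0,0]},{"travel": [0,-18,0],"dr": [0,0,0]},{"travel": [0,-18,0],"dr": [0,0,0]},{"travel": [0,-18,0],"dr": [0,0,0]},{"travel": [0,-18,0],"dr": [0,0,0]},{"travel": [0,-18,0],"dr": [0,0,0]},{"travel": [0,-18,0],"dr": [0,0,0]},{"travel": [0,-14,0],"dr": [0,0,0]},{"travel": [0,-8,0],"dr": [0,0,0]},{"travel": [0,0,0],"dr": [0,0,0]}]}}

```text
clock: 17.9
position: [0.5447, 0.0264, 0.0553]
ee_rot: [1.0, -0.022, -0.0, -0.0]
ft_force: [-0.3, 0.5, -0.1]
grip_width: 0.002
```

```bash
python3 -c "
from h import *
here()"
```

```text
17.9 rack mm [-22.8829 -48.8573] z 55.324241377253195 F [-0.2705  0.4787 -0.0759] w 0.0020893635958252788
```

>>> {"api": "servo_tool", "payload": {"moves": [{"travel": [0,-6,0],"dr": [0,0,0]},{"travel": [0,-6,0],"dr": [0,0,0]},{"travel": [0,-6,0],"dr": [0,0,0]}]}}

```text
clock: 18.27
position: [0.5455, 0.0432, 0.0551]
ee_rot: [1.0, -0.023, -0.0, 0.0]
ft_force: [-1.0, -4.9, 0.8]
grip_width: 0.002
```

```bash
python3 -c "
from h import *
here()
import cv2
b=manip.camera('scene')[135:255,200:365]
cv2.imwrite('pics/f.png',cv2.resize(b,(800,582),interpolation=cv2.INTER_CUBIC))"
```

```text
18.27 rack mm [-22.9899 -32.0009] z 55.084174790506054 F [-1.0376 -4.865   0.8202] w 0.0015722414460781634
```

View pics/f.png

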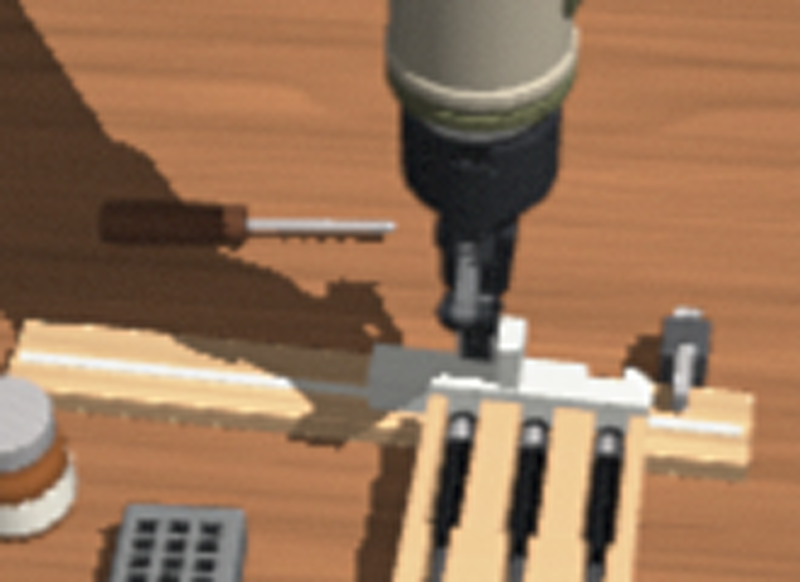

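The gate is sliding, with its nose at about (640,380) just short of the catch tooth at (683,380). Now the last 30 mm.

>>> {"api": "servo_tool", "payload": {"moves": [{"travel": [0,-5,0],"dr": [0,0,0]},{"travel": [0,-5,0],"dr": [0,0,0]},{"travel": [0,-5,0],"dr": [0,0,0]},{"travel": [0,-5,0],"dr": [0,0,0]},{"travel": [0,-4,0],"dr": [0,0,0]},{"travel": [0,-4,0],"dr": [0,0,0]}]}}

```text
clock: 19.08
position: [0.5469, 0.071, 0.0551]
ee_rot: [1.0, -0.023, -0.0, 0.0]
ft_force: [0.6, -4.7, -2.1]
grip_width: 0.004
```

>>> {"api": "servo_tool", "payload": {"moves": [{"travel": [0,-3,0],"dr": [0,0,0]}]}}

```text
clock: 19.2
position: [0.5471, 0.0744, 0.0551]
ee_rot: [1.0, -0.023, -0.0, 0.0]
ft_force: [0.3, -4.7, -2.2]
grip_width: 0.001
```

>>> {"api": "servo_tool", "payload": {"moves": [{"travel": [0,-2,0],"dr": [0,0,0]}]}}

```text
clock: 19.32
position: [0.5472, 0.0764, 0.0551]
ee_rot: [1.0, -0.023, -0.0, 0.0]
ft_force: [-0.5, -4.6, -4.0]
grip_width: -0.007
```

>>> {"api": "servo_tool", "payload": {"moves": [{"travel": [0,-2,0],"dr": [0,0,0]}]}}

```text
clock: 19.45
position: [0.5473, 0.0784, 0.0552]
ee_rot: [1.0, -0.023, -0.0, -0.0]
ft_force: [0.1, -3.8, -3.3]
grip_width: -0.002
```

```bash
python3 -c "
from h import *
here()"
```

```text
19.45 rack mm [-22.9846   3.1777] z 55.169648774512325 F [ 0.0553 -3.7799 -3.337 ] w -0.0018261297332889947
```

>>> {"api": "servo_tool", "payload": {"moves": [{"travel": [0,-2,0],"dr": [0,0,0]}]}}

```text
clock: 19.58
position: [0.5474, 0.0804, 0.0552]
ee_rot: [1.0, -0.023, -0.0, -0.0]
ft_force: [-0.3, -3.9, -2.5]
grip_width: 0.005
```

>>> {"api": "servo_tool", "payload": {"moves": [{"travel": [0,-1.5,0],"dr": [0,0,0]},{"travel": [0,0,0],"dr": [0,0,0]}]}}

```text
clock: 19.82
position: [0.5475, 0.0818, 0.0553]
ee_rot: [1.0, -0.023, -0.0, 0.0]
ft_force: [-0.7, -3.8, -2.8]
grip_width: -0.003
```

```bash
python3 -c "
from h import *
here()
import cv2
b=manip.camera('scene')[165:240,260:370]
cv2.imwrite('pics/g.png',cv2.resize(b,(792,540),interpolation=cv2.INTER_CUBIC))
for t in(225,235,240): print(t,[(proj('scene',rw(rack,[q]))-[259.5,164.5])[0]*7.2 for q in((-22,t-218.5,74),(-10,t-218.5+73.5,42),(-26.5,72,35))])"
```

```text
19.82 rack mm [-22.9834   6.5965] z 55.289150648076266 F [-0.7278 -3.8409 -2.7871] w -0.0028858206489923953
225 [array([385.985 , 280.1615]), array([591.3638, 388.8928]), array([569.7602, 364.3227])]
235 [array([415.0458, 282.9822]), array([620.4137, 391.8019]), array([569.7602, 364.3227])]
240 [array([429.5984, 284.3947]), array([634.9606, 393.2587]), array([569.7602, 364.3227])]
```

View pics/g.png

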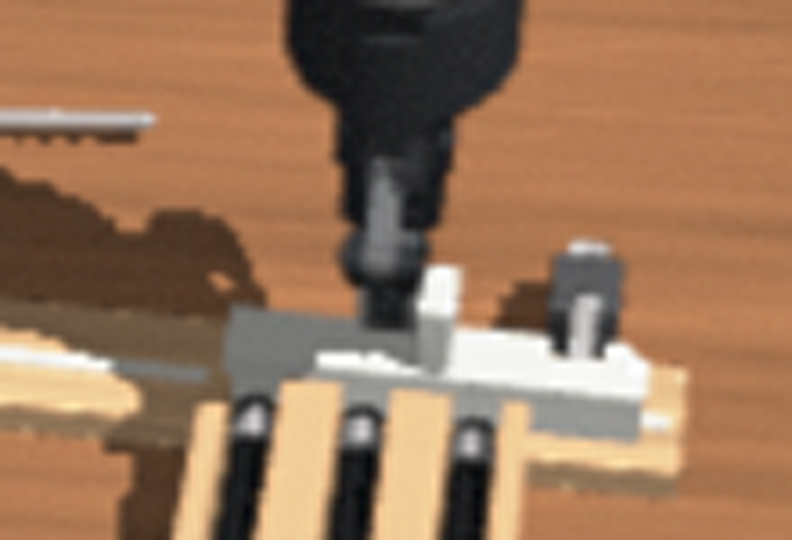

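The tooth sits in the notch behind the nose at about (583,345), and the gate end at about (645,390) fits a travel of 0.237–0.240. I'll feel for the end stop gently and then back away.

>>> {"api": "servo_tool", "payload": {"moves": [{"travel": [0,-1.5,0],"dr": [0,0,0]},{"travel": [0,0,0],"dr": [0,0,0]}]}}

```text
clock: 20.12
position: [0.5475, 0.0819, 0.0553]
ee_rot: [1.0, -0.023, -0.0, 0.001]
ft_force: [-1.6, -7.7, -1.2]
grip_width: 0.003
```

>>> {"api": "servo_tool", "payload": {"moves": [{"travel": [0,-1,0],"dr": [0,0,0]},{"travel": [0,0,0],"dr": [0,0,0]}]}}

```text
clock: 20.38
position: [0.5474, 0.0819, 0.0553]
ee_rot: [1.0, -0.024, -0.0, 0.001]
ft_force: [-2.7, -11.7, 1.4]
grip_width: 0.002
```

That is the end stop: the position did not change while the force rose. Retracting clear.

>>> {"api": "servo_tool", "payload": {"moves": [{"travel": [0,8,0],"dr": [0,0,0]},{"travel": [0,12,0],"dr": [0,0,0]},{"travel": [0,0,-40],"dr": [0,0,0]},{"travel": [0,0,-60],"dr": [0,0,0]},{"travel": [0,50,-40],"dr": [0,0,0]},{"travel": [0,60,0],"dr": [0,0,0]},{"travel": [0,60,0],"dr": [0,0,0]},{"travel": [0,60,0],"dr": [0,0,0]},{"travel": [0,60,0],"dr": [0,0,0]},{"travel": [0,30,0],"dr": [0,0,0]},{"travel": [0,0,0],"dr": [0,0,0]}]}}

```text
clock: 21.75
position: [0.5314, -0.2573, 0.1941]
ee_rot: [1.0, -0.025, 0.0, 0.0]
ft_force: [0.4, 0.4, 0.2]
grip_width: 0.002
```

```bash
python3 -c "
from h import *
import cv2
here()
a=manip.camera('top')[140:275,60:280]; b=manip.camera('scene')[165:235,300:470]
cv2.imwrite('pics/h.png',np.vstack([cv2.resize(a,(560,344),interpolation=cv2.INTER_CUBIC),cv2.resize(b,(560,231),interpolation=cv2.INTER_CUBIC)]))"
```

```text
21.75 rack mm [ -21.5181 -332.8554] z 194.13491745242132 F [0.4037 0.3547 0.1995] w 0.002179863414392811
```

View pics/h.png

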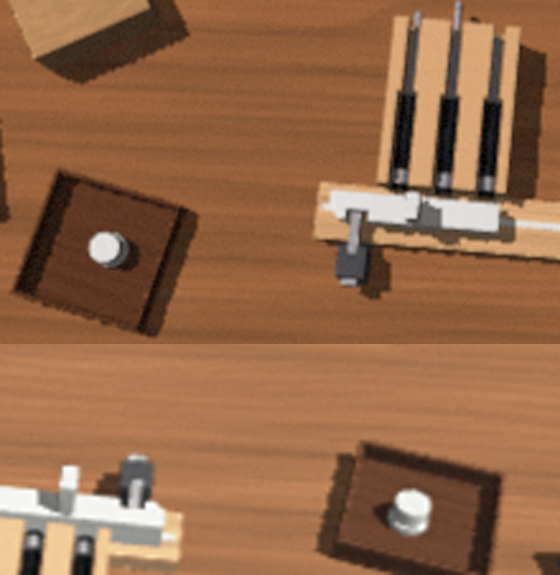

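The knob stands upright in the tray at about (107,248) in the top crop. The gate lies across all three whips with the tooth in its notch at (355,215), and the gripper is clear. Handing in.

```bash
python3 -c "
from workcell import manip
print(manip.hand_in())"
```

```text
the job is handed in; nothing more can be done
None
```

The antenna rack is locked up and the job is handed in, at about 22 s on the robot's clock (limit 67 s).

- **Knob:** I moved it off the track into the tray. The last picture shows it standing upright inside, near the middle.
- **Whips:** All three stuck out, and I pushed each one in until it stopped. Force rose to about 8–14 N with the fingers at nearly the same depth each time. The scene camera put the left butt at about -1 to +2 mm. It read about 3 mm deep earlier, so that agrees with home at -3 mm.
- **Gate:** I slid it by the lug to its end stop, where the force rose to about 12 N with no further movement. In the last pictures it lies across all three whips with the catch tooth sprung out behind the nose.
- **Catch click:** I did not see a clear force change as the catch snapped in. My evidence for it is the end stop and the pictures.
- **Other items:** I touched nothing else on purpose. The screwdriver, scanner and jar looked unmoved in the pictures taken along the way. I did not view the mug again after the first pictures, but the arm passed well clear of it.
- **Contact to note:** The fingers brushed the track lightly while gripping the knob (about 6.5 N) and while pushing the left whip (about 3.5 N).

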